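# Shut the fuse box and fit its keeper plate on the hidden pin

### The arm

A 6-joint arm with a two-finger parallel gripper is mounted at the origin on a cart in front of the work surface, level with it; the furniture and walls round the work are solid. World frame = base frame: x ahead of the robot, y to its left, z up, the work surface at z = 0. Lengths are in m, angles in rad, forces in N, time in s.
With the tool pointing down it reaches from about 0.25 to 0.725 m from the base axis. Payload 4 kg.
Tool frame: the origin (TCP) lies on the centre line of the jaws, within the pads' length; the fingertips stand 17 mm ahead of it and the grasp point (between the pads) lies 2 mm behind it; z points along the fingers, y is the line along which they close (so a half turn about z gives the same grasp; the last joint's range is limited). The gripper opens to 85 mm and grips with 20 to 120 N. Pads are 22 mm wide; open, the fingers measure 114 mm over their backs; the gripper's body (76 mm by 85 mm) begins 54 mm behind the grasp point. The pads swing forward as they close: fully open they stand 13 mm farther back than shut.
Start: joints at [1.245, 0.241, 0.005, 1.335, 0, 1.571], TCP at [0.16, 0.474, 0.248] pointing down, gripper open.
Joint ranges: [-2.72, 2.72], [-1.05, 1.87], [-1.09, 1.28], [-1.99, 2.15], [-1.42, 1.44], [-3.14, 3.14]. Speed limits (rad/s): [2.79, 2.79, 3.14, 3.14, 3.14, 3.14].

### API

Orientations are given as a unit quaternion [x, y, z, w].
In Python, from workcell import get_obs, imaging, order gives the robot as it stands.
- The arm moves only by the tool apply_moves, never from a script. Its argument "targets" is a list that holds one entry, the list of rows, each a list of 5 numbers: the shift along the world's x, y, z in units of 40 mm (1.0 is 40 mm), then the turn about the world's z in degrees, then the gripper command: -1 is shut, 1 is fully open, values between are in proportion. In form: [[[dx, dy, dz, turn, fingers], ...]]. A call has 1 to 8 rows; each row shifts and turns the commanded pose from where the row before left it; what a row does not reach is not made up. A row lasts 1/12 s, in which the tool goes at most 41.7 mm and 7.16 degrees, less where a joint would pass 70% of its speed; a pose out of reach is approached as far as the arm can. A call is refused whole if a number of a shift passes 1 or a number of a turn 7.16, either way. A call with a gripper value outside its range is refused whole. The fingers move at their own pace and stop on an object; the grip force is fixed at half the most. Time passes only in rows, so rows that do not move let the fingers close. It gives the time, the measured TCP pose, the force, the opening and the grip force at its end, in the units of the state.
- get_obs(): the state, without advancing time (a new reading comes with each control period).
- imaging.camera(name): name is "side" or "top" or "wrist"; returns (picture, depth): 420x560x3 uint8, blue, green, red; 420x560 float32, m along the optical axis (not along the pixel's ray), 0 where there is no reading.
- imaging.get_calibration(name): a dict with "camera_matrix" (3x3 intrinsics, pixels), "eye" and "rotation" of the camera in the world; the wrist camera has in their place "hand_eye" (4x4, takes a point from camera to tool coordinates, whose origin is the TCP and whose axes are the flange's). Camera axes: x right, y down, z forward; pixel columns grow to the right and rows downward; lengths in m; the calibration is good to about 2 mm. The wrist camera is an equidistant fisheye: a pixel r from the principal point sees the ray r / f radians off the axis. A picture is of the moment at which its call begins: read the wrist's pose just before it. get_calibration takes no time and is no camera call.
- order.job_done(): hands the job in; it is judged then, once.
The state is a dict: "clock": time; "joint_pos": joint angles; "joint_vel": joint speeds; "tau": joint torques, N m; "eef_pos": TCP position; "tool_rot": TCP orientation; "ft_force": force on the tool from outside, world axes, zero at the start; "ft_torque": the same for the moment, N m; "grip_width": finger opening in m; "grasp_force": force on a finger pad.
Only numpy, scipy, OpenCV 4.12 (cv2) and the standard library are available. Lean on these libraries where they do the work, as an engineer would, in place of code of your own. Each camera call takes 0.05 s, during which the arm holds its last target. There are 200 camera calls.

### The job

Slide the shutter of the fuse box fully closed over the spare fuse, then pick up the loose keeper plate by its grip and fit it in the box's open channel so that the hole in its underside drops over the locating pin and the plate lies flat, right down on the channel floor. Finish while holding: keep gripping the keeper and keep pressing it down firmly, about 10 to 15 N, as for a colleague about to fix it. Leave the red insulator and the roll of tape where they are.

Things in the scene. Friction and masses are not known exactly. Their poses are not given: they have to be found in the camera images.
- fuse_box: Fixed grey box 90 (x) x 190 (y) x 42 mm high, bright guide strips on its long sides; origin: centre of underside, z up. Half at -y: compartment with a fuse, closed by the shutter. Half at +y (y 0 to 95 mm): the keeper's channel, floor 22 mm above the bench, 68 mm wide between walls 42 mm above the bench, open at the +y end. The pin stands in it; an open shutter lies over it.
- pin_foot (a point): Centre of the foot of the round steel locating pin, on the channel floor at (0, 45, 22) mm of the fuse box, axes parallel to the box's. The pin is 12 mm in diameter, 10 mm high (top 32 mm above the bench), its top bevelled to 7.6 mm.
- shutter (a joint): Travel of the steel shutter, m: 0 = fully closed (hard stop), up to 0.085 = open, sliding to the box's +y. Stays where left (friction about 1.5 N), cannot lift out. Plate 74 (x) x 92 (y) x 4 mm, top 38.5 mm above the bench; closed, its +y end is at y = 0 of the box.
- shutter_grip (a point): Point on the mid-planes of the shutter's black upright grip, 60.5 mm above the bench, 10 mm below the grip's top; axes parallel to the box's. Grip: 12 mm thick along y, 40 mm wide along x, from 38.5 to 70.5 mm above the bench. Moves along the box's y with the shutter; at y = -46 mm of the box when closed.
- keeper: Loose aluminium plate 61 (x) x 80 (y) x 18 mm, 0.18-0.33 kg, flat on the bench; origin: centre of underside, z up. Upright grip on its middle: 16 mm thick (y), 44 mm wide (x), 18 to 52 mm above the underside. Mid-underside, unseen: blind round hole, 15 mm diameter, 13 mm deep. Fits the channel either way round, y along the box's y, 3.5 mm free each side; 5 mm then remain to the closed shutter.
- spare_fuse: White cartridge fuse, 22 by 76 by 22 mm, lying in the compartment along the box's y; origin at the centre of its underside. It stays there.
- standoff: Red ribbed insulator, 38 mm in diameter, 41 mm high, standing on the bench between robot and box; origin at the centre of its underside. To be left alone.
- tape_roll: Roll of red tape lying flat, 60 by 62 by 19 mm, on the bench between robot and box; origin at the centre of its underside. To be left alone.
Mind the look-alikes: they are no part of the job. Leave any black look-alike of the keeper alone.

How it is judged:
On the way, in this order (a step that is already met when the one before it is completed fails the run):
1. the shutter is fully closed (value of joint shutter below 0.004 m), for 0.2 s.
2. the keeper has dropped over the pin and lies on the channel floor, the shutter still closed (z of keeper in the frame of pin_foot below 0.002 m and horizontal distance between keeper and pin_foot below 0.004 m and angle between keeper's own z axis and vertical below 0.05 rad and value of joint shutter below 0.004 m), for 0.2 s.
At the end, for the whole second after the job is handed in: The shutter is closed to within 4 mm; the keeper sits on the pin (centre within 4 mm of the pin, underside less than 2 mm above the channel floor, tilted less than 0.05 rad), at rest, held in the fingers (over 2 N) and pressed on the box with more than 6 N; the fuse is still in its compartment (all of step 2 and contact force between keeper and fuse_box above 6 N and contact force between the fingers and keeper above 2 N and linear speed of keeper below 0.02 m/s and horizontal distance between spare_fuse and fuse_box below 0.07 m); the arm keeps its last pose, push and grip.
It fails at once if the red insulator or the tape roll is moved more than 20 mm (distance of any of standoff, tape_roll from where it was at the start of the episode above 0.02 m).
It also fails if it takes over 56 s, if anything falls off the work surface, if the arm or the gripper's body presses on something with over 40 N, if the wrist force passes 120 N, or if a joint passes its speed limit or range.

## Working session

There is one attempt and no reset: what is moved stays moved. The work goes in short steps, Python scripts to look and compute and a tool call to move; the robot and the scene stay as the last step left them, time stands still between calls to the robot, and variables do not carry over. Pictures are saved under pics/ and viewed, at most 10 in all, crops included, and the job is handed in when it is done.

Besides the shell and the picture viewer there is one more tool, called after "Call:" as name(argument=value, ...) on one line, values as JSON. apply_moves: Moves the arm, as the interface text tells. Its arguments: {"type":"object","properties":{"targets":{"type":"array","items":{"type":"array","items":{"type":"array","items":{"type":"number"}}}}},"required":["targets"]}

```bash
mkdir -p pics; ls
python3 - <<'E'
from workcell import get_obs, imaging
import cv2,numpy as np
o=get_obs();print({k:np.round(v,3) for k,v in o.items()})
for n in("side","top"):
    p,d=imaging.camera(n);cv2.imwrite(f"pics/{n}0.png",p);np.save(f"{n}0.npy",d)
    c=imaging.get_calibration(n);print(n,c)
print(imaging.get_calibration("wrist"))
E
```

```text
pics
{'clock': np.float64(0.0), 'joint_pos': array([1.245, 0.241, 0.004, 1.335, 0.   , 1.571]), 'joint_vel': array([ 0.   ,  0.002,  0.001,  0.   , -0.002, -0.002]), 'tau': array([-1.0000e-03, -3.7232e+01,  2.5240e+01,  1.7000e-02, -0.0000e+00,
        0.0000e+00]), 'eef_pos': array([0.16 , 0.473, 0.247]), 'tool_rot': array([ 0.162,  0.987, -0.001, -0.   ]), 'ft_force': array([ 1.1  , -0.061,  0.264]), 'ft_torque': array([ 0.008, -0.007,  0.001]), 'grasp_force': np.float64(0.0), 'grip_width': np.float64(0.085)}
side {'camera_matrix': array([[523.65840182,   0.        , 279.0932991 ],
       [  0.        , 523.65840182, 204.65163182],
       [  0.        ,   0.        ,   1.        ]]), 'eye': array([ 0.45099774, -0.68586873,  0.68779846]), 'rotation': array([ 0.90661735, -0.02930016,  0.02059085, -0.42043133])}
top {'camera_matrix': array([[418.95930425,   0.        , 287.16957658],
       [  0.        , 418.95930425, 209.15909554],
       [  0.        ,   0.        ,   1.        ]]), 'eye': array([0.45789818, 0.06484876, 0.9616524 ]), 'rotation': array([ 0.71580509, -0.69714487,  0.02646033, -0.03019867])}
{'camera_matrix': array([[325.1922621 ,   0.        , 278.70960494],
       [  0.        , 325.1922621 , 202.73892734],
       [  0.        ,   0.        ,   1.        ]]), 'hand_eye': array([[-1.70458998e-04, -9.54450391e-01, -2.98369606e-01,
         7.63736493e-02],
       [ 9.99999265e-01, -5.20838014e-04,  1.09480043e-03,
        -7.44104655e-04],
       [-1.20033494e-03, -2.98369200e-01,  9.54449779e-01,
        -1.24881641e-01],
       [ 0.00000000e+00,  0.00000000e+00,  0.00000000e+00,
         1.00000000e+00]])}
```

View pics/top0.png

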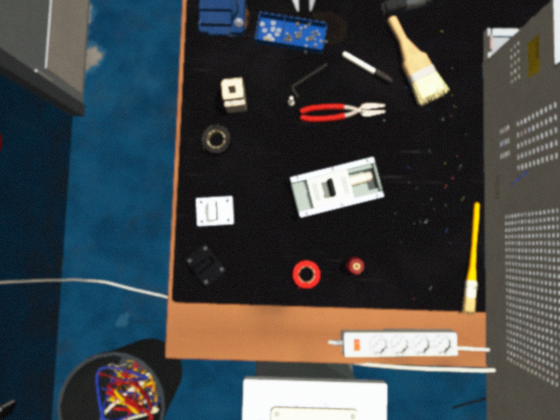

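View pics/side0.png

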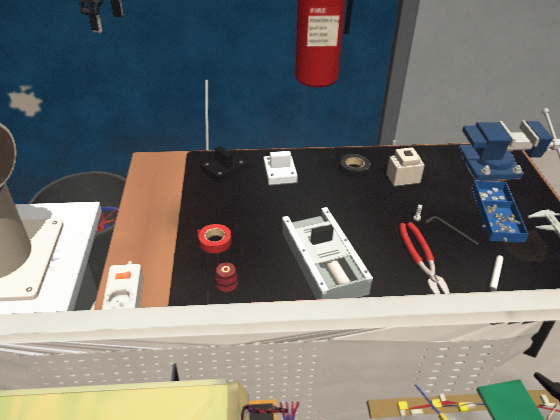

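The top view shows the fuse box at about (337,187), with its shutter grip at (327,187) and the fuse to its right at (360,178). The roll is at (306,274) and the insulator at (355,266).
Keeper candidates are the silver plate (214,211), the black look-alike (206,265) and the beige block (233,93). By its description the keeper is the silver plate, and I'll check that in a crop.

```bash
cat > h.py <<'E'
import cv2,numpy as np
from scipy.spatial.transform import Rotation as R
from workcell import get_obs, imaging
def rays(n,uv,o=None):
    """origin, unit-depth world rays (z_cam=1 for pinhole)"""
    c=imaging.get_calibration(n);K=c["camera_matrix"];uv=np.atleast_2d(np.float64(uv))
    x=(uv-K[:2,2])/K[0,0]
    if n!="wrist":
        M=R.from_quat(c["rotation"]).as_matrix() 
        return c["eye"],np.c_[x,np.ones(len(x))]@M.T
    r=np.linalg.norm(x,axis=1,keepdims=True);d=np.c_[x*np.sinc(r/np.pi),np.cos(r)]
    T=np.eye(4);T[:3,:3]=R.from_quat(o["tool_rot"]).as_matrix();T[:3,3]=o["eef_pos"]
    T=T@c["hand_eye"];return T[:3,3],d@T[:3,:3].T
def plane(n,uv,z,o=None):
    e,d=rays(n,uv,o);return e+d*((z-e[2])/d[:,2:])
def cloud(n,dep,o=None):
    h,w=dep.shape;v,u=np.mgrid[:h,:w]
    e,d=rays(n,np.c_[u.ravel(),v.ravel()],o)
    if n=="wrist":
        c=imaging.get_calibration(n);K=c["camera_matrix"]
        r=np.hypot(u-K[0,2],v-K[1,2]).ravel()/K[0,0];d=d/np.maximum(np.cos(r),.05)[:,None]
    P=e+d*dep.ravel()[:,None];P[dep.ravel()==0]=np.nan;return P.reshape(h,w,3)
E
python3 - <<'E'
from h import *
for n,pts in(("top",[(337,187),(327,187),(214,211),(206,265),(306,274),(355,266),(250,240)]),("side",[(321,233),(281,165),(226,270),(320,234)])):
    P=cloud(n,np.load(n+"0.npy"))
    for p in pts: print(n,p,P[p[1],p[0]].round(4))
    np.save(n+"P.npy",P)
p=cv2.imread("pics/top0.png");a=cv2.resize(p[150:290,180:390],None,fx=3.8,fy=3.8,interpolation=cv2.INTER_CUBIC);cv2.imwrite("pics/t1.png",a)
P=np.load("topP.npy")
# keeper: silver blob
g=cv2.cvtColor(p,cv2.COLOR_BGR2HSV)
m=((g[...,2]>110)&(g[...,1]<70)).astype(np.uint8)
for nm,(x0,x1,y0,y1) in dict(keeper=(185,245,185,235),box=(280,395,145,228)).items():
    s=np.zeros_like(m);s[y0:y1,x0:x1]=m[y0:y1,x0:x1]
    s=cv2.morphologyEx(s,cv2.MORPH_CLOSE,np.ones((5,5)))
    c=max(cv2.findContours(s,0,2)[0],key=cv2.contourArea)
    z=.018 if nm=="keeper" else .042
    W=plane("top",c[:,0],z)
    r=cv2.minAreaRect(np.float32(W[:,:2]*1000));print(nm,r)
    q=np.zeros_like(m);cv2.drawContours(q,[c],-1,1,-1)
    Z=P[...,2][q>0];print(np.nanpercentile(Z,[5,25,50,75,95,99]).round(4))
E
```

```text
top (337, 187) [ 0.5835 -0.0379  0.0436]
top (327, 187) [ 0.5836 -0.0163  0.0386]
top (214, 211) [0.5227 0.2301 0.0511]
top (206, 265) [0.4055 0.2426 0.0512]
top (306, 274) [0.3885 0.0243 0.0022]
top (355, 266) [ 0.4114 -0.0804  0.0411]
top (250, 240) [0.462  0.1541 0.0007]
side (321, 233) [ 0.5779 -0.0319  0.0652]
side (281, 165) [0.528  0.2269 0.0252]
side (226, 270) [ 0.4128 -0.0838  0.0382]
side (320, 234) [ 0.5763 -0.0321  0.0631]
keeper ((526.253173828125, 235.5278778076172), (66.49612426757812, 86.02375793457031), 4.880081653594971)
[-0.0006  0.0162  0.018   0.02    0.0519  0.0538]
box ((584.771484375, -36.95396423339844), (94.95672607421875, 193.75634765625), 15.552592277526855)
[0.0023 0.0229 0.0377 0.0408 0.0444 0.0707]
```

View pics/t1.png

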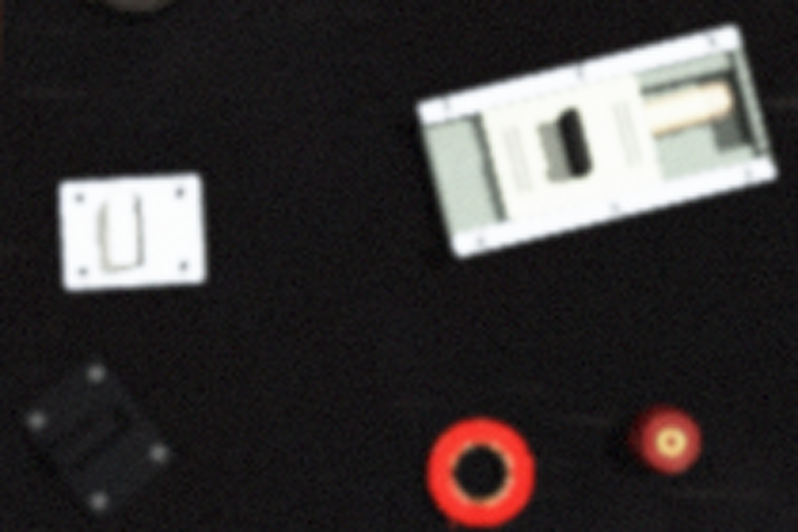

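The crop confirms it: the silver plate (crop 130,232) carries an upright silver grip and the keeper's four corner marks. The look-alike is the black plate at (95,440). The shutter is open, with its black grip at (570,145). Next I locate the shutter grip and keeper grip from both cameras.

Run:
```python
from h import *
c=np.array([.5848,-.0370]);a=np.radians(15.55);ex=np.array([np.cos(a),np.sin(a)]);ey=np.array([-ex[1],ex[0]])
for n in("top","side"):
    P=np.load(n+"P.npy").reshape(-1,3);P=P[~np.isnan(P).any(1)]
    d=P[:,:2]-c;b=np.c_[d@ex,d@ey]
    s=(abs(b[:,0])<.03)&(abs(b[:,1])<.09)&(P[:,2]>.05)&(P[:,2]<.09)
    print(n,"shutter grip box",b[s].min(0).round(4),b[s].max(0).round(4),np.median(b[s],0).round(4),"top",np.percentile(P[s,2],95).round(4),s.sum())
    t=s&(P[:,2]>.066);print("  top face med",np.median(b[t],0).round(4),b[t].min(0).round(3),b[t].max(0).round(3))
    k=np.hypot(P[:,0]-.526,P[:,1]-.2355)<.06
    t=k&(P[:,2]>.045)&(P[:,2]<.06);print("  keeper grip",P[t].min(0).round(4),P[t].max(0).round(4),np.median(P[t],0).round(4))
    t=k&(P[:,2]>.012)&(P[:,2]<.024);r=cv2.minAreaRect(np.float32(P[t,:2]*1000));print("  keeper plate",r)
    s=(abs(b[:,0])<.06)&(abs(b[:,1])<.11)&(P[:,2]>.039)&(P[:,2]<.046);r=cv2.minAreaRect(np.float32(P[s,:2]*1000));print("  walls",r,np.median(P[s,2]))
```

```text
top shutter grip box [-0.0211  0.0078] [0.0181 0.0199] [-0.0021  0.0151] top 0.0727 120
  top face med [-0.0014  0.0141] [-0.021  0.008] [0.018 0.02 ]
  keeper grip [0.5032 0.225  0.0451] [0.5469 0.2446 0.0565] [0.5248 0.2341 0.0514]
  keeper plate ((525.3197021484375, 235.26109313964844), (61.097957611083984, 81.39801025390625), 5.066329479217529)
  walls ((584.0621337890625, -38.20304870605469), (90.04219818115234, 190.0828094482422), 15.50848388671875) 0.04128289057924461
side shutter grip box [-0.02    0.0049] [0.0196 0.0204] [-0.0018  0.009 ] top 0.0712 270
  top face med [-0.0004  0.0111] [-0.02   0.005] [0.02 0.02]
  keeper grip [0.5048 0.2236 0.045 ] [0.5477 0.2459 0.0549] [0.5256 0.2306 0.0506]
  keeper plate ((526.8944702148438, 233.08395385742188), (61.38772964477539, 83.89999389648438), 4.543785095214844)
  walls ((585.4779052734375, -39.225311279296875), (91.55032348632812, 191.54940795898438), 15.475683212280273) 0.04128452219942991
```

Call:
apply_moves(targets=[[[0.65, -0.75, -0.1, 2.1, 1], [0.65, -0.75, -0.1, 2.1, 1], [0.65, -0.75, -0.1, 2.1, 1], [0.65, -0.75, -0.1, 2.1, 1], [0.65, -0.75, -0.1, 2.1, 1], [0.65, -0.75, -0.1, 2.1, 1], [0.65, -0.75, -0.1, 2.1, 1], [0.65, -0.75, -0.1, 2.1, 1]]])

```text
clock: 0.77
eef_pos: [0.3687, 0.2319, 0.2159]
tool_rot: [0.015, 1.0, -0.0, -0.0]
ft_force: [0.4, 0.7, 0.0]
grip_width: 0.0854
grasp_force: 0.0
```

Call:
apply_moves(targets=[[[0.65, -0.75, -0.1, 2.1, 1], [0.65, -0.75, -0.1, 2.1, 1], [0.65, -0.75, -0.1, 2.1, 1], [0.65, -0.75, -0.1, 2.1, 1], [0.65, -0.75, -0.1, 2.1, 1], [0.65, -0.75, -0.1, 2.1, 1], [0.65, -0.75, -0.1, 2.1, 1], [0, 0, 0, 0, 1]]])

```text
clock: 1.43
eef_pos: [0.5534, 0.0184, 0.1863]
tool_rot: [-0.109, 0.994, -0.001, 0.0]
ft_force: [1.3, 0.7, 0.5]
grip_width: 0.0854
grasp_force: 0.0
```

Call:
apply_moves(targets=[[[0.33, -0.53, -0.4, 1.5, 1], [0.33, -0.53, -0.4, 1.5, 1], [0, 0, -0.4, 0, 1], [0, 0, 0, 0, 1], [0, 0, 0, 0, 1]]])

```text
clock: 1.85
eef_pos: [0.5749, -0.0185, 0.1389]
tool_rot: [-0.137, 0.991, 0.001, -0.002]
ft_force: [0.2, -0.5, 0.6]
grip_width: 0.0853
grasp_force: 0.0
```

```bash
cat > look.py <<'E'
import sys,pickle
from h import *
o=get_obs();p,d=imaging.camera("wrist");n=sys.argv[1]
cv2.imwrite(f"pics/{n}.png",p);pickle.dump((o,p,d),open(n+".pkl","wb"))
M=R.from_quat(o["tool_rot"]).as_matrix()
print(o["eef_pos"].round(4),"yaw_y",np.degrees(np.arctan2(M[1,1],M[0,1])).round(2),"q6",o["joint_pos"][5].round(2))
P=cloud("wrist",d,o);np.save(n+"P.npy",P)
E
python3 look.py w1
python3 - <<'E'
from h import *
P=np.load("w1P.npy").reshape(-1,3);P=P[~np.isnan(P).any(1)]
c=np.array([.5845,-.0385]);a=np.radians(15.5);ex=np.array([np.cos(a),np.sin(a)]);ey=np.array([-ex[1],ex[0]])
b=(P[:,:2]-c)@np.c_[ex,ey]
s=(abs(b[:,0])<.03)&(abs(b[:,1])<.09)&(P[:,2]>.05)&(P[:,2]<.08)
print(b[s].min(0),b[s].max(0),np.median(b[s],0),np.percentile(P[s,2],[5,50,95]),s.sum())
E
```

```text
[ 0.5749 -0.0185  0.1389] yaw_y 105.81 q6 -0.31
[-0.0214101   0.01018202] [0.01864053 0.02192241] [-0.00523161  0.01607892] [0.0581268  0.0693429  0.07062742] 1146
```

View pics/w1.png

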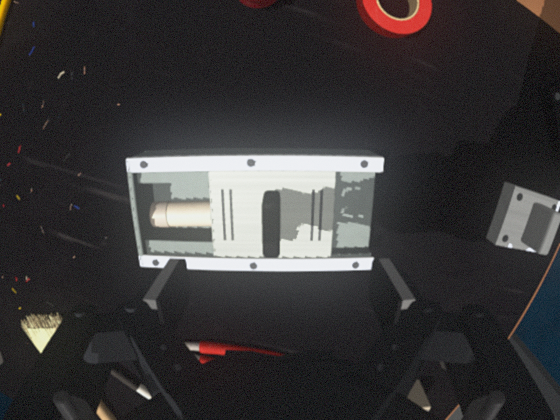

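The wrist view shows the shutter grip at (271,223), the fuse at (185,213) in the compartment and the fingers straddling the grip. It sits at about box y = +16 mm, so the shutter is about 62 mm open. Now I lower and grip.

Call:
apply_moves(targets=[[[0.11, -0.12, -0.65, 0, 1], [0, 0, -0.65, 0, 1], [0, 0, -0.65, 0, 1], [0, 0, 0, 0, -1], [0, 0, 0, 0, -1], [0, 0, 0, 0, -1], [0, 0, 0, 0, -1], [0, 0, 0, 0, -1]]])

```text
clock: 2.57
eef_pos: [0.5824, -0.0233, 0.0646]
tool_rot: [-0.138, 0.99, -0.0, 0.002]
ft_force: [0.2, -0.3, -0.7]
grip_width: 0.0255
grasp_force: 0.0
```

Call:
apply_moves(targets=[[[0, 0, 0, 0, -1], [0, 0, 0, 0, -1], [0, 0, 0, 0, -1], [0, 0, 0, 0, -1]]])

```text
clock: 2.9
eef_pos: [0.5819, -0.0233, 0.0642]
tool_rot: [-0.138, 0.99, 0.0, 0.002]
ft_force: [-1.6, 1.7, 6.3]
grip_width: 0.0109
grasp_force: 60.2
```

Call:
apply_moves(targets=[[[0.07, -0.25, 0, 0, -1], [0.07, -0.25, 0, 0, -1], [0.07, -0.25, 0, 0, -1], [0.07, -0.25, 0, 0, -1], [0.07, -0.25, 0, 0, -1], [0.05, -0.2, 0, 0, -1], [0, 0, 0, 0, -1], [0, 0, 0, 0, -1]]])

```text
clock: 3.57
eef_pos: [0.5978, -0.0804, 0.0642]
tool_rot: [-0.138, 0.99, 0.001, 0.002]
ft_force: [-1.9, 4.0, 7.2]
grip_width: 0.0106
grasp_force: 60.7
```

Call:
apply_moves(targets=[[[0.02, -0.08, 0, 0, -1], [0, 0, 0, 0, -1], [0, 0, 0, 0, -1]]])

```text
clock: 3.82
eef_pos: [0.5978, -0.0806, 0.0641]
tool_rot: [-0.139, 0.99, 0.004, 0.001]
ft_force: [-2.4, 12.1, 8.5]
grip_width: 0.0107
grasp_force: 61.1
```

Call:
apply_moves(targets=[[[0.01, -0.04, 0, 0, -1], [0, 0, 0, 0, -1], [0, 0, 0, 0, -1]]])

```text
clock: 4.07
eef_pos: [0.5979, -0.0807, 0.0642]
tool_rot: [-0.139, 0.99, 0.005, 0.001]
ft_force: [-4.6, 16.0, 10.3]
grip_width: 0.0108
grasp_force: 61.2
```

Closed against the hard stop (reaction up to 16 N). I open, rise and head for the keeper.

Call:
apply_moves(targets=[[[-0.02, 0.08, 0, 0, -1], [0, 0, 0, 0, 1], [0, 0, 0, 0, 1], [0, 0, 0, 0, 1], [0, 0, 0, 0, 1], [0, 0, 0, 0, 1], [0, 0, 0.5, 0, 1], [0, 0, 0.9, 0, 1]]])

```text
clock: 4.73
eef_pos: [0.5934, -0.0831, 0.1137]
tool_rot: [-0.137, 0.991, 0.001, -0.005]
ft_force: [0.6, 0.3, 0.6]
grip_width: 0.0852
grasp_force: 0.0
```

Call:
apply_moves(targets=[[[0, 0, 0.9, 0, 1], [-0.2, 0.9, 0, -1.5, 1], [-0.2, 0.9, 0, -1.5, 1], [-0.2, 0.9, 0, -1.5, 1], [-0.2, 0.9, 0, -1.5, 1], [-0.2, 0.9, 0, -1.5, 1], [-0.2, 0.9, 0, -1.5, 1], [-0.2, 0.9, 0, -1.5, 1]]])

```text
clock: 5.4
eef_pos: [0.5407, 0.1701, 0.1542]
tool_rot: [-0.045, 0.999, -0.0, -0.0]
ft_force: [1.4, 0.5, 0.3]
grip_width: 0.0854
grasp_force: 0.0
```

Call:
apply_moves(targets=[[[-0.3, 0.9, 0, 0, 1], [-0.1, 0.6, 0, 0, 1], [0, 0, 0, 0, 1], [0, 0, 0, 0, 1], [0, 0, 0, 0, 1]]])

```text
clock: 5.82
eef_pos: [0.5253, 0.2282, 0.154]
tool_rot: [-0.046, 0.999, -0.0, -0.0]
ft_force: [-0.1, -0.5, 0.1]
grip_width: 0.0857
grasp_force: 0.0
```

```bash
python3 look.py w2
python3 - <<'E'
from h import *
P=np.load("w2P.npy").reshape(-1,3);P=P[~np.isnan(P).any(1)]
k=np.hypot(P[:,0]-.526,P[:,1]-.2345)<.06
t=k&(P[:,2]>.048)&(P[:,2]<.056);print("grip",cv2.minAreaRect(np.float32(P[t,:2]*1000)),np.median(P[t],0))
t=k&(P[:,2]>.012)&(P[:,2]<.022);print("plate",cv2.minAreaRect(np.float32(P[t,:2]*1000)),np.median(P[t],0))
c=np.array([.5845,-.0370]);a=np.radians(15.5);ex=np.array([np.cos(a),np.sin(a)]);ey=np.array([-ex[1],ex[0]])
T,d=imaging.camera("top");P=cloud("top",d).reshape(-1,3);b=(P[:,:2]-c)@np.c_[ex,ey]
s=(abs(b[:,0])<.03)&(abs(b[:,1])<.09)&(P[:,2]>.05)&(P[:,2]<.08);print("shgrip",b[s].min(0),b[s].max(0))
s=(abs(b[:,0])<.012)&(abs(b[:,1]-.045)<.012)&(P[:,2]>.028)&(P[:,2]<.036);print("pin",s.sum(),P[s].mean(0),P[s].min(0),P[s].max(0))
cv2.imwrite("pics/t2.png",cv2.resize(T[150:230,280:390],None,fx=6,fy=6,interpolation=2))
E
```

```text
[0.5253 0.2282 0.154 ] yaw_y 95.31 q6 0.32
grip ((523.707275390625, 235.903564453125), (43.78113555908203, 15.985249519348145), 4.8618011474609375) [0.5226551  0.23571386 0.05106582]
plate ((524.1069946289062, 236.25009155273438), (61.94715118408203, 80.83871459960938), 4.460694313049316) [0.52089453 0.22928495 0.01730949]
shgrip [-0.02063271 -0.05301263] [ 0.01854007 -0.04021726]
pin 21 [0.57180407 0.00533922 0.03116556] [5.66066962e-01 5.35754351e-04 2.82295106e-02] [0.57762014 0.00977136 0.03414418]
```

View pics/w2.png

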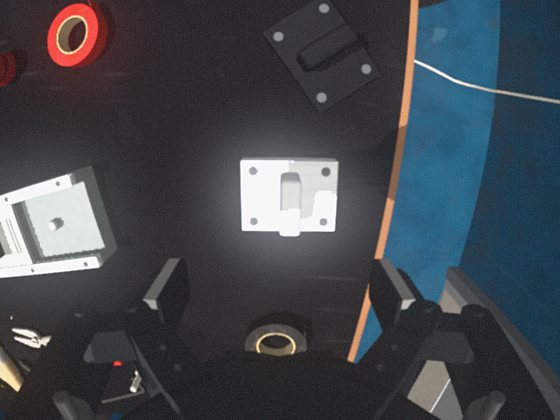

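The view shows the keeper at (289,195) with its grip between the fingers, and the pin visible in the channel at (56,224). The top camera confirms the shutter is closed. I descend and grip.

Call:
apply_moves(targets=[[[-0.03, 0.19, -0.5, -0.4, 1], [0, 0, -0.6, 0, 1], [0, 0, -0.6, 0, 1], [0, 0, -0.6, 0, 1], [0, 0, -0.5, 0, 1], [0, 0, 0, 0, 1], [0, 0, 0, 0, -1], [0, 0, 0, 0, -1]]])

```text
clock: 6.58
eef_pos: [0.5252, 0.236, 0.0435]
tool_rot: [-0.042, 0.999, 0.0, 0.001]
ft_force: [-0.3, 0.4, -0.2]
grip_width: 0.0639
grasp_force: 0.0
```

Call:
apply_moves(targets=[[[0, 0, 0, 0, -1], [0, 0, 0, 0, -1], [0, 0, 0, 0, -1], [0, 0, 0, 0, -1], [0, 0, 0, 0, -1], [0, 0, 0, 0, -1], [0, 0, 0, 0, -1]]])

```text
clock: 7.17
eef_pos: [0.5248, 0.2368, 0.0436]
tool_rot: [-0.043, 0.999, 0.0, 0.001]
ft_force: [0.0, -0.7, 5.0]
grip_width: 0.015
grasp_force: 60.2
```

Call:
apply_moves(targets=[[[0, 0, 0.4, 0, -1], [0, 0, 0.6, 0, -1], [0, 0, 0.6, 0, -1], [0, 0, 0.4, 0, -1], [0.1, -0.4, 0, 1.3, -1], [0.15, -0.7, 0, 1.3, -1], [0.15, -0.7, 0, 1.3, -1], [0.15, -0.7, 0, 1.3, -1]]])

```text
clock: 7.83
eef_pos: [0.5454, 0.1358, 0.1217]
tool_rot: [-0.09, 0.996, -0.0, -0.001]
ft_force: [-0.2, 0.3, -2.4]
grip_width: 0.0148
grasp_force: 59.2
```

Call:
apply_moves(targets=[[[0.15, -0.7, 0, 1.3, -1], [0.15, -0.7, 0, 1.3, -1], [0.15, -0.7, 0, 1.3, -1], [0.1, -0.6, 0, 1.3, -1], [0.07, -0.4, 0, 0.2, -1], [0, 0, 0, 0, -1], [0, 0, 0, 0, -1], [0, 0, 0, 0, -1]]])

```text
clock: 8.5
eef_pos: [0.5702, 0.013, 0.1217]
tool_rot: [-0.135, 0.991, 0.0, -0.001]
ft_force: [0.3, 0.6, -2.9]
grip_width: 0.0152
grasp_force: 59.2
```

```bash
python3 look.py w3
python3 - <<'E'
from h import *
P=np.load("w3P.npy").reshape(-1,3);P=P[~np.isnan(P).any(1)]
o=get_obs();print(o["ft_force"].round(1),o["grip_width"].round(4))
c=np.array([.572,.006])
k=np.hypot(*(P[:,:2]-c).T)<.07
for lo,hi in((.085,.105),(.105,.115),(.12,.14)):
    t=k&(P[:,2]>lo)&(P[:,2]<hi)
    if t.sum()>10:print(lo,t.sum(),cv2.minAreaRect(np.float32(P[t,:2]*1000)),np.median(P[t],0))
E
```

```text
[0.5702 0.013  0.1217] yaw_y 105.54 q6 -0.25Traceback (most recent call last):
  File "<stdin>", line 3, in <module>
AttributeError: 'float' object has no attribute 'round'
```

View pics/w3.png

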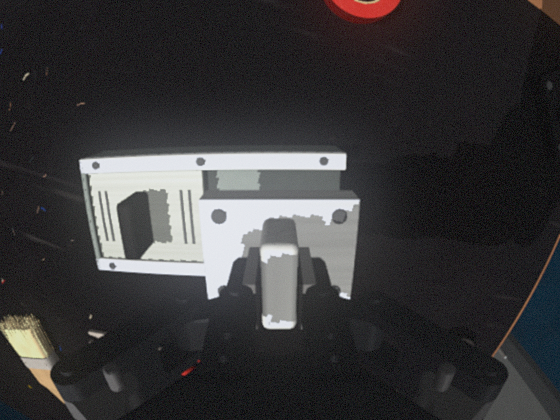

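The keeper hangs level in the grip at (280,245), its edges parallel to the box. Now I measure both in the box's axes.

Run:
```python
from h import *
import pickle
o,p,_=pickle.load(open("w3.pkl","rb"));P=np.load("w3P.npy").reshape(-1,3);P=P[~np.isnan(P).any(1)]
a=np.radians(15.5);ex=np.array([np.cos(a),np.sin(a)]);ey=np.array([-ex[1],ex[0]])
b=(P[:,:2]-o["eef_pos"][:2])@np.c_[ex,ey];q=lambda v:np.percentile(v,[.5,2,98,99.5]).round(4)
t=(abs(b[:,0])<.06)&(abs(b[:,1])<.06)&(P[:,2]>.090)&(P[:,2]<.101);print("plate",t.sum(),q(b[t,0]),q(b[t,1]),np.median(P[t,2]))
print(cv2.minAreaRect(np.float32(b[t]*1000)))
t=(abs(b[:,0])<.03)&(abs(b[:,1])<.03)&(P[:,2]>.126)&(P[:,2]<.135);print("grip",t.sum(),q(b[t,0]),q(b[t,1]),np.median(P[t,2]))
t=(abs(b[:,0])<.09)&(b[:,1]>-.18)&(b[:,1]<.09)&(P[:,2]>.0395)&(P[:,2]<.045);r=cv2.minAreaRect(np.float32(b[t]*1000));print("walls",r,q(b[t,0]),q(b[t,1]))
for s in(-1,1):
    for v0 in (-.13,-.09,-.055):
        u=t&(abs(b[:,1]-v0)<.01)&(b[:,0]*s>.015)
        if u.sum()>5: print(s,v0,u.sum(),q(b[u,0]))
t=(abs(b[:,0])<.03)&(b[:,1]>-.12)&(b[:,1]<-.07)&(P[:,2]>.05)&(P[:,2]<.08);print("shgrip",q(b[t,0]),q(b[t,1]))
```

```text
plate 9741 [-0.0316 -0.0314  0.0204  0.0249] [-0.0401 -0.0393  0.0386  0.0394] 0.09552772493076231
((-2.110078811645508, -0.3537940979003906), (80.83077239990234, 59.50385284423828), 89.97573852539062)
grip 3821 [-0.0228 -0.0222  0.0186  0.0201] [-0.0207 -0.0182  0.0176  0.0199] 0.12933091751783182
walls ((-1.2827796936035156, -51.68824005126953), (89.97676086425781, 190.55552673339844), 0.05692257732152939) [-0.046  -0.0457  0.0423  0.0432] [-0.1459 -0.1448  0.0382  0.042 ]
-1 -0.13 331 [-0.0461 -0.0459 -0.0354 -0.0196]
-1 -0.09 452 [-0.046  -0.0458 -0.0174 -0.0157]
-1 -0.055 470 [-0.046  -0.0458 -0.0356 -0.0257]
1 -0.13 262 [0.033  0.0331 0.0433 0.0435]
1 -0.09 310 [0.0155 0.0321 0.0432 0.0434]
1 -0.055 187 [0.0231 0.0309 0.0433 0.0435]
shgrip [-0.0211 -0.021   0.0168  0.0177] [-0.1025 -0.1019 -0.091  -0.0909]
```

Call:
apply_moves(targets=[[[0.04, -0.15, -0.2, 0, -1], [0, 0, -0.3, 0, -1], [0, 0, -0.3, 0, -1], [0, 0, -0.2, 0, -1], [0, 0, 0, 0, -1], [0, 0, 0, 0, -1]]])

```text
clock: 9.05
eef_pos: [0.5718, 0.0069, 0.0815]
tool_rot: [-0.136, 0.991, 0.0, -0.001]
ft_force: [-0.7, 0.5, -1.5]
grip_width: 0.0147
grasp_force: 59.2
```

Call:
apply_moves(targets=[[[0, 0, -0.08, 0, -1], [0, 0, -0.08, 0, -1], [0, 0, -0.06, 0, -1], [0, 0, 0, 0, -1], [0, 0, 0, 0, -1]]])

```text
clock: 9.47
eef_pos: [0.5724, 0.0065, 0.0735]
tool_rot: [-0.135, 0.991, -0.0, -0.0]
ft_force: [-0.9, 0.3, -2.5]
grip_width: 0.0147
grasp_force: 59.2
```

Call:
apply_moves(targets=[[[0, 0, -0.06, 0, -1], [0, 0, -0.06, 0, -1], [0, 0, -0.05, 0, -1], [0, 0, 0, 0, -1], [0, 0, 0, 0, -1]]])

```text
clock: 9.88
eef_pos: [0.5722, 0.0065, 0.0664]
tool_rot: [-0.135, 0.991, 0.0, -0.0]
ft_force: [0.5, 0.4, -2.7]
grip_width: 0.015
grasp_force: 59.2
```

Call:
apply_moves(targets=[[[0, 0, -0.03, 0, -1], [0, 0, -0.03, 0, -1], [0, 0, 0, 0, -1], [0, 0, 0, 0, -1]]])

```text
clock: 10.22
eef_pos: [0.5726, 0.0065, 0.0656]
tool_rot: [-0.135, 0.991, -0.0, 0.001]
ft_force: [-3.7, 0.0, 5.6]
grip_width: 0.015
grasp_force: 60.2
```

Call:
apply_moves(targets=[[[0, 0, -0.02, 0, -1], [0, 0, 0, 0, -1], [0, 0, 0, 0, -1], [0, 0, 0, 0, -1], [0, 0, 0, 0, -1], [0, 0, 0, 0, -1]]])

```text
clock: 10.72
eef_pos: [0.5726, 0.0065, 0.0655]
tool_rot: [-0.135, 0.991, -0.0, 0.001]
ft_force: [-4.6, -1.2, 9.5]
grip_width: 0.0149
grasp_force: 61.0
```

```bash
python3 look.py w4
python3 - <<'E'
from h import *
o=get_obs();print(np.round(o["ft_force"],1),o["eef_pos"].round(4))
for n in("top","side"):
    T,d=imaging.camera(n);P=cloud(n,d).reshape(-1,3);P=P[~np.isnan(P).any(1)]
    a=np.radians(15.5);ex=np.array([np.cos(a),np.sin(a)]);ey=np.array([-ex[1],ex[0]]);b=(P[:,:2]-[.5845,-.037])@np.c_[ex,ey]
    s=(abs(b[:,0])<.026)&(abs(b[:,1]+.046)<.03)&(P[:,2]>.05)&(P[:,2]<.068);print(n,"shgrip",b[s].min(0),b[s].max(0))
    s=(abs(b[:,0])<.029)&(b[:,1]>.008)&(b[:,1]<.083)&(P[:,2]>.03)&(P[:,2]<.05);print("keeper top",s.sum(),np.median(P[s,2]))
    cv2.imwrite(f"pics/{n}9.png",T)
E
```

```text
[0.5726 0.0065 0.0655] yaw_y 105.53 q6 -0.26
[-4.8  0.   8.9] [0.5726 0.0065 0.0655]Traceback (most recent call last):
  File "<stdin>", line 6, in <module>
    return umr_minimum(a, axis, None, out, keepdims, initial, where)
ValueError: zero-size array to reduction operation minimum which has no identity
```

View pics/w4.png

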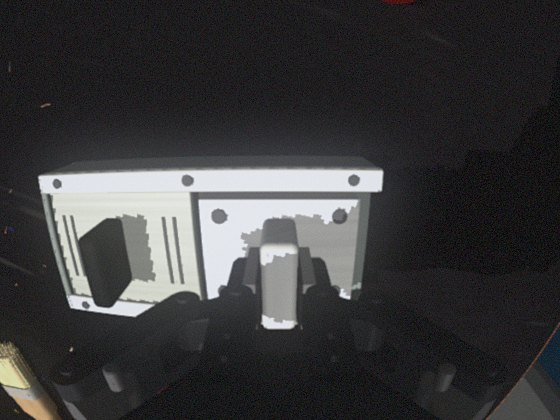

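The view shows the keeper (280,250) inside the channel, just below the wall tops, and the shutter (125,250) still closed. Its height matches sitting on the floor, and the press is about 12 N, the 9 N reading plus the keeper's weight. Handing in.

```bash
python3 -c "
from workcell import order;print(order.job_done())"
```

```text
the job is handed in; nothing more can be done
None
```

I closed the shutter against its stop and set the keeper over the pin, flat on the channel floor; it is still gripped and pressed down at about 12 N. I handed the job in at about 11 s, and no verdict came back.

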